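# Set the stop of the slicing guide

### The arm

A 7-joint arm with a two-finger parallel gripper is mounted at the origin on a cart in front of the work surface, level with it; the furniture and walls round the work are solid. World frame = base frame: x ahead of the robot, y to its left, z up, the work surface at z = 0. Lengths are in m, angles in degrees, forces in N, time in s.
With the tool pointing down it reaches from about 0.425 to 0.825 m from the base axis. Payload 3.6 kg.
Tool frame: the origin (TCP) lies at the very end of the fingers, on their centre line; the grasp point (between the pads) lies 19 mm behind it; z points along the fingers, y is the line along which they close (so a half turn about z gives the same grasp; the last joint's range is limited). The gripper opens to 93 mm and grips with 3 to 60 N. Pads are 15 mm wide; open, the fingers measure 128 mm over their backs; the gripper's body (75 mm by 188 mm) begins 65 mm behind the grasp point.
Start: joints at [66.549, 35.231, -0.722, 81.555, 0.464, 63.22, -2.315], TCP at [0.243, -0.603, 0.219] pointing down, gripper open.
Joint ranges: [-178.69, 178.69], [-17.37, 117.87], [-77.05, 75.6], [15.02, 138.74], [-78.02, 258.01], [0.78, 113.62], [-162.83, 162.83]. Speed limits (degrees/s): [159.86, 159.86, 180, 180, 180, 180, 180].

### API

Orientations are given as [roll, pitch, yaw] about the fixed x, y, z axes, in that order (R = Rz(yaw) Ry(pitch) Rx(roll)).
In Python, from rig import robot gives the robot as it stands. Calls block until the motion is done:
- robot.move_to(position, orientation): joint-space move of the TCP to a pose.
- robot.movel(position, rotation=None, feed=0.15, until_force=None): straight line of the TCP; rotation=None keeps the orientation; feed is the mean speed in m/s. With until_force (N) it stops when the force on the tool has changed by that much, and returns True; else False.
- robot.move_joints(angles): joint-space move.
- robot.grip(opening): opening from 0.0 (shut) to 1.0 (fully open); the grip force is fixed at half the most; returns when the fingers have stopped.
- robot.wait(seconds).
- robot.inverse_kinematics(position, orientation): joint angles nearest the present ones, or None.
- robot.get_image(name): name is "side" or "top"; returns a dict with "pixels" (480x640x3 uint8, red, green, blue), "range_z" (480x640 float32, m along the optical axis (not along the pixel's ray), 0 where there is no reading), "fx", "fy", "cx", "cy" (pixels), "k1" (the pictures are not rectified: a ray, as slopes to the right and down, at radius r is drawn at 1 + k1 r^2 times it, then the intrinsics apply), "rvec" (rotation vector, rad) and "tvec" (3), from world to camera coordinates, as OpenCV has them. Camera axes: x right, y down, z forward; pixel columns grow to the right and rows downward; lengths in m; the calibration is good to about 2 mm. A picture is of the moment at which its call begins.
A pose or a line that the arm cannot do raises robot.MotionError and nothing moves.
- robot.hand_in(): hands the job in; it is judged then, once.
Trained networks look in the newest picture that a camera, given by its name, has taken for a name from the list of things; names that differ only in an ending like _2 or _b are one class to them, and where a whole thing is asked for, a point or a joint stands for the part that bears it (a point fixed in the world has none). Each returns a list of dicts, best first, with "conf" (0 to 1); they miss things now and then, are a little off and sometimes report something else, mostly with a low value. They report only what shows in the picture. A call takes as long as a camera call.
- robot.masks_of(thing, camera): "pixels" (480x640 bool, what is visible of it).
- robot.landmark_of(thing, camera): "at" ([x, y, z] in m, in world coordinates, good to about 4 mm: a listed point, or the origin of a listed thing).
Readings, each from a call of its own:
- robot.get_time(): time.
- robot.get_joint_positions(): joint angles.
- robot.get_joint_velocities(): joint speeds.
- robot.get_joint_efforts(): joint torques, N m.
- robot.get_position(): TCP position.
- robot.get_tool_rot(): TCP orientation.
- robot.get_contact_force(): force on the tool from outside, world axes, zero at the start.
- robot.get_moment(): the same for the moment, N m.
- robot.get_width(): opening from 0.0 (shut) to 1.0 (fully open).
- robot.get_finger_force(): force on a finger pad.
Only numpy, scipy, OpenCV 4.12 (cv2) and the standard library are available. Lean on these libraries where they do the work, as an engineer would, in place of code of your own. Each camera call takes 0.05 s, during which the arm holds its last target. There are 200 camera calls.

### The job

Set the slicing guide on the chopping board for thick slices: with the fingertips, push the upright sliding stop along its rail to the left until it clicks into the clip with the round white top, without pushing it on past that clip. If the clip with the narrow bar-shaped top comes first, push straight on through its click. Push gently, do not take the stop or anything else between the fingers, leave the mug, the jar and the peeler where they are, and draw the hand clear of everything when done.

Things in the scene. Friction and masses are not known exactly. Their poses are not given: they have to be found in the camera images.
- board: brown wooden chopping board, 200 (x) x 300 (y) x 22 mm, fixed; origin at the centre of its underside, z up
- guide: slicing guide fixed on the board: aluminium rail bar 16 mm wide, 290 mm long along its y axis, top 22 mm above the board, with a dark end block (30 x 16 x 30 mm high) at each end, 142 mm from the middle. Origin on the board's top under the middle of the rail; +y along the rail to the left, +x away from the robot
- stop: grey stop, slides only along the guide's y, starts near the right (-y) end. Origin on the board's top under the rail's centre line, mid stop; axes as the guide's. Upright plate 10 mm thick (y -5 to +5 mm), x -58 to +22, 35 to 75 mm up (for x -58 to -16 down to 5 mm up). Carriage below it: y -22 to +22, x -20 to +24, top 36 mm up. 0.16 kg, about 1 N friction. Travel: -110 to +110 mm from the guide's origin
- stop_top (a point): middle of the top edge of the stop's plate, 75 mm above the board's top, 18 mm in front (-x) of the rail's centre line. Click: from 15 mm before a clip's centre a spring ball under the stop makes it resist with 8 to 13 N, fading to nothing 8 mm before the centre; then the stop jumps on by itself to within 2 mm of the centre. Going on past takes 8 to 13 N again
- clip_round: fixed black clip behind the rail with a flat ROUND white top 30 mm across, 24 mm above the board, 43 mm behind (+x) the rail's centre line; two steel teeth 8 mm either side of its centre in y. Origin on the board's top under the rail's centre line, axes as the guide's: clicked in, the stop's origin lies on this one. May be the first or the second clip that the stop meets
- clip_bar: the same clip but with a narrow BAR-shaped white top, 9 mm wide in y and 30 mm long in x; same click, not the one wanted. 45 to 115 mm along the rail from the round one, either side
- mug: orange mug, 101 mm high, 81 mm across, standing left of the board; origin at the centre of its underside
- jar: glass jar with a green lid, 68 mm across, 84 mm high, right of the board; origin at the centre of its underside
- peeler: peeler 170 x 25 x 18 mm lying on the front part of the board, along the board; origin at the centre of its underside

How it is judged:
By the outcome, as a careful person would: the job done as asked, in the order asked, and still so for the second after the job is handed in, with the robot touching nothing.
It also fails if it takes over 48 s, if anything falls off the work surface, if the arm or the gripper's body presses on something with over 40 N, if the wrist force passes 120 N, or if a joint passes its speed limit or range.

## Working session

There is one attempt and no reset: what is moved stays moved. The work goes in short steps, each a Python script; the robot and the scene stay as the last script left them, time stands still between calls to the robot, and variables do not carry over. Pictures are saved under pics/ and viewed, at most 10 in all, crops included, and the job is handed in when it is done.

```bash
mkdir -p pics; ls; python3 - <<'E'
from rig import robot
import cv2
for c in ("top","side"):
    im=robot.get_image(c); cv2.imwrite(f"pics/{c}0.png",im["pixels"][:,:,::-1])
    for t in ("board","guide","stop","stop_top","clip_round","clip_bar","mug","jar","peeler"):
        print(c,t,[( [round(float(v),4) for v in d["at"]],round(d["conf"],2)) for d in robot.landmark_of(t,c)[:3]])
print(robot.get_time(),robot.get_tool_rot(),robot.get_position())
E
```

```text
pics
top board [([0.5317, -0.0472, -0.0006], 0.96)]
top guide [([0.5714, -0.0463, 0.0244], 0.93)]
top stop [([0.5657, -0.1369, 0.0242], 0.97)]
top stop_top [([0.5476, -0.1345, 0.1002], 0.68)]
top clip_round [([0.5718, 0.0358, 0.0205], 0.84)]
top clip_bar [([0.5674, -0.0709, 0.0234], 0.59)]
top mug [([0.5208, 0.2088, 0.0007], 0.74)]
top jar [([0.5718, -0.2999, 0.0009], 0.73)]
top peeler [([0.4597, -0.0767, 0.0191], 0.7), ([0.5696, -0.1356, 0.0251], 0.48)]
side board [([0.5238, -0.0463, -0.0027], 0.66)]
side guide [([0.5712, -0.0498, 0.0198], 0.8)]
side stop [([0.5671, -0.1356, 0.0216], 0.78), ([0.5214, 0.2134, 0.0007], 0.67)]
side stop_top [([0.5488, -0.1339, 0.0975], 0.67), ([0.566, -0.1373, 0.0221], 0.18)]
side clip_round [([0.5662, -0.1354, 0.0196], 0.49), ([0.5674, 0.0288, 0.0216], 0.46)]
side clip_bar [([0.5685, -0.0734, 0.0221], 0.67)]
side mug [([0.5219, 0.2152, 0.0005], 0.7)]
side jar [([0.5757, -0.3041, 0.0009], 0.8)]
side peeler [([0.5701, -0.049, 0.0222], 0.55), ([0.4633, -0.0739, 0.0214], 0.51)]
1.0 [-1.79996124e+02 -3.86054582e-03  2.19370663e+01] [ 0.24280863 -0.60291108  0.2186403 ]
```

View pics/top0.png

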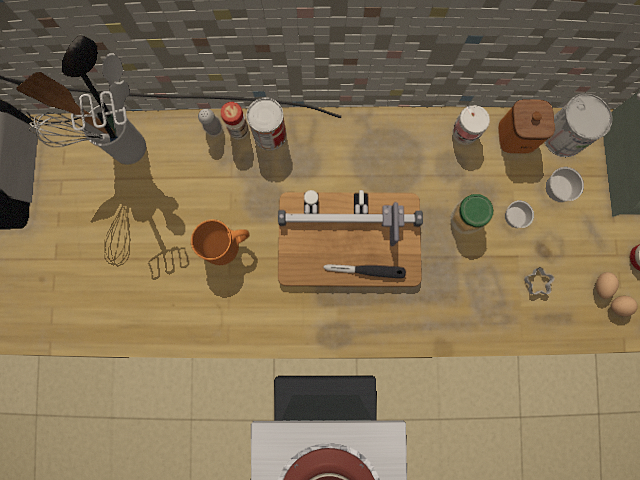

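View pics/side0.png

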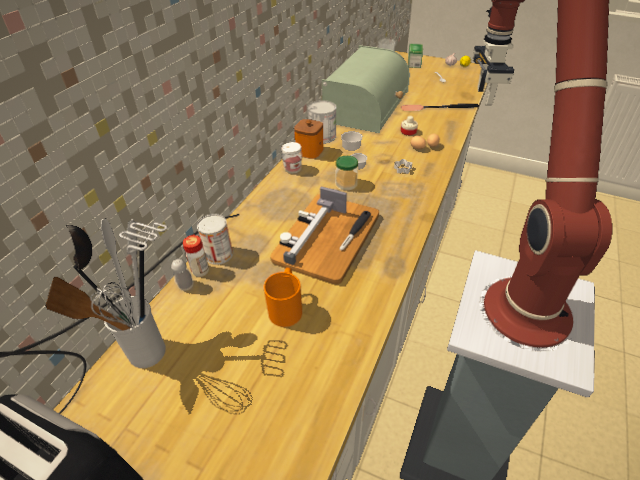

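The top view shows the stop at about (395,220), the bar clip at (361,202), the round clip at (311,200) and the rail along row 217. So the bar clip comes first. Next I'll refine these positions by casting pixel rays onto the known heights.

```bash
cat > h.py <<'E'
from rig import robot
import numpy as np, cv2
def ray_at(im,uv,z):
    K=np.array([[im["fx"],0,im["cx"]],[0,im["fy"],im["cy"]],[0,0,1.]])
    n=cv2.undistortPoints(np.float64(uv).reshape(-1,1,2),K,np.array([im["k1"],0,0,0.])).reshape(-1,2)
    R=cv2.Rodrigues(np.float64(im["rvec"]))[0]; o=-R.T@np.float64(im["tvec"]).ravel()
    d=np.c_[n,np.ones(len(n))]@R
    return o+d*((z-o[2])/d[:,2])[:,None]
def white(im,u0,u1,v0,v1,thr=200):
    p=im["pixels"][v0:v1,u0:u1].min(2)
    w=np.clip(p.astype(float)-120,0,None)*(p>thr-60)
    v,u=np.mgrid[v0:v1,u0:u1]
    return [(u*w).sum()/w.sum(),(v*w).sum()/w.sum()]
E
python3 - <<'E'
from h import *
im=robot.get_image("top")
a=white(im,302,321,189,207);b=white(im,353,370,189,202)
print(a,b,ray_at(im,[a,b],0.046))
# rail centre & stop plate, end blocks by mask
for t in ("guide","stop","clip_round","clip_bar"):
    m=robot.masks_of(t,"top")
    if m:
        v,u=np.nonzero(m[0]["pixels"]); print(t,m[0]["conf"],u.min(),u.max(),v.min(),v.max(),u.mean(),v.mean())
print(ray_at(im,[[282,217.5],[419,217.5]],0.052), ray_at(im,[[395,205],[395,243]],0.097))
c=im["pixels"][182:250,272:428,::-1]; cv2.imwrite("pics/c1.png",cv2.resize(c,None,fx=5,fy=5,interpolation=cv2.INTER_CUBIC))
for y in (-.19,.05):
  for yaw in (90,-90): print(y,yaw,robot.inverse_kinematics([.56,y,.068],[180,0,yaw]))
E
```

```text
[np.float64(310.6609626738717), np.float64(197.14360052036426)] [np.float64(361.22063227953413), np.float64(195.62861896838604)] [[ 0.61285155  0.03209807  0.046     ]
 [ 0.61542271 -0.07321713  0.046     ]]
guide 0.94 278 422 202 244 360.3185840707965 218.14513274336284
stop 0.72 190 249 218 265 216.55220667384285 241.04090419806244
clip_round 0.79 303 318 190 212 310.59183673469386 201.48396501457725
clip_bar 0.83 354 368 190 213 360.8412698412698 202.4984126984127
[[ 0.56866439  0.09113915  0.052     ]
 [ 0.56700573 -0.19090044  0.052     ]] [[ 0.58297445 -0.13535272  0.097     ]
 [ 0.50694789 -0.13301962  0.097     ]]
-0.19 90 [ 27.02788529  41.28238006 -16.92130818 100.17859421  17.00029116
  41.05591084   1.1678383 ]
-0.19 -90 [   0.99987532   42.77175545   25.86203378  101.06077879  -26.15481434
   42.2219606  -139.42767456]
0.05 90 [  4.87295633  39.66092231 -19.26683063 104.95494328  19.69697051
  38.67049127 -25.80397673]
0.05 -90 [ -23.0108707    40.71585194   25.11933389  105.8700326   -26.00752791
   39.16122986 -162.72586979]
```

View pics/c1.png

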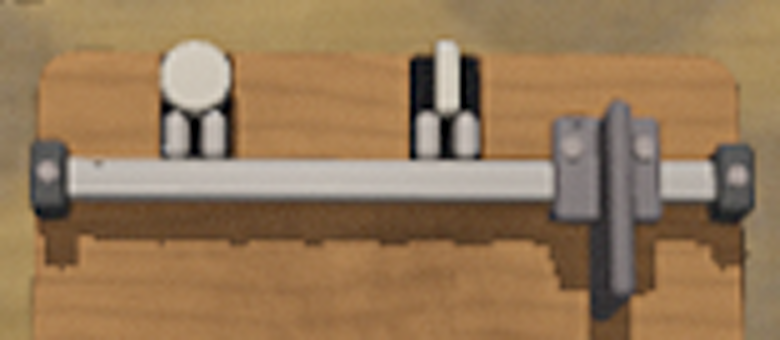

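The picture confirms the order from right to left: stop at y≈-0.135, bar clip at y≈-0.073, round clip at y≈0.032. The rail's centre line is at x≈0.569. I'll shut the fingers, come down to the right of the plate above the carriage, and push through the bar clip.

```bash
python3 - <<'E'
from h import *
robot.grip(0.0)
robot.move_to([.56,-.178,.22],[180,0,90])
robot.movel([.56,-.178,.074],feed=.12)
print(robot.get_time(),robot.get_contact_force())
print(robot.movel([.56,-.120,.074],feed=.04,until_force=4), robot.get_position(),robot.get_contact_force())
for c in ("top","side"):
    im=robot.get_image(c); cv2.imwrite(f"pics/{c}2.png",im["pixels"][:,:,::-1])
    for t in ("stop","stop_top"): print(c,t,[(np.round(d["at"],4),round(d["conf"],2)) for d in robot.landmark_of(t,c)[:2]])
    if c=="top": A=cv2.resize(im["pixels"][160:280,250:450,::-1],(800,480))
cv2.imwrite("pics/c2.png",A)
print(robot.get_time(),robot.get_position())
E
```

```text
5.9833 [ 0.37344217 -0.58305546 -0.26428957]
False [ 0.55966629 -0.11982777  0.07391171] [ 0.18270834 -0.97877859 -0.08861342]
top stop [(array([ 0.5708, -0.1044,  0.0216]), 0.67)]
top stop_top [(array([ 0.5534, -0.1013,  0.1016]), 0.78), (array([ 0.4606, -0.0784,  0.017 ]), 0.3)]
side stop [(array([ 0.5691, -0.1063,  0.0197]), 0.95), (array([ 0.5765, -0.304 , -0.0022]), 0.62)]
side stop_top [(array([ 0.5522, -0.1068,  0.0987]), 0.8)]
7.8833 [ 0.55990542 -0.12001657  0.07395978]
```

View pics/side2.png

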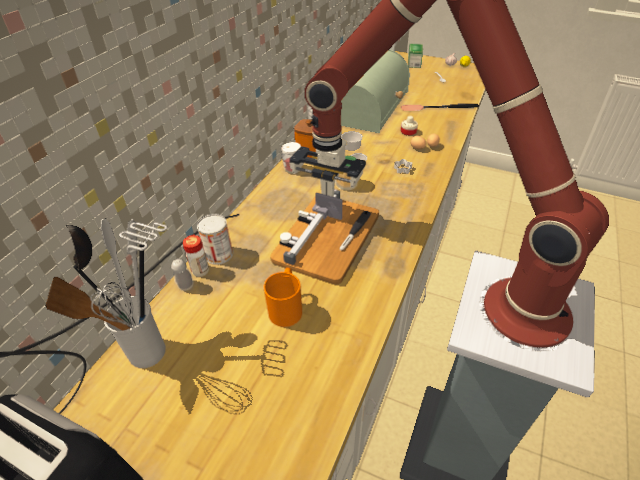

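The side view shows the shut fingers behind the plate at about (330,190), and the stop has moved to y≈-0.105. I'll push through the bar clip in small steps and log the force, which also calibrates the click positions.

```bash
python3 - <<'E'
from h import *
y=-.120
while y<-.030:
    y+=.002; robot.movel([.56,y,.074],feed=.025)
    print(round(y,4),round(robot.get_position()[1],4),round(robot.get_contact_force()[1],1),end=" | ")
print(robot.get_time())
for c in ("top","side"):
    im=robot.get_image(c)
    for t in ("stop","stop_top"): print(c,t,[(np.round(d["at"],4),round(d["conf"],2)) for d in robot.landmark_of(t,c)[:2]])
    if c=="top": cv2.imwrite("pics/c3.png",cv2.resize(im["pixels"][160:280,250:450,::-1],(800,480)))
E
```

```text
-0.118 -0.1179 -0.3 | -0.116 -0.1158 0.3 | -0.114 -0.1136 -0.6 | -0.112 -0.1116 -0.5 | -0.11 -0.1096 0.1 | -0.108 -0.1077 -0.1 | -0.106 -0.1056 0.4 | -0.104 -0.1037 -0.6 | -0.102 -0.1016 -0.8 | -0.1 -0.1002 -1.2 | -0.098 -0.0998 -5.5 | -0.096 -0.0993 -6.5 | -0.094 -0.0991 -9.8 | -0.092 -0.099 -11.4 | -0.09 -0.0989 -14.0 | -0.088 -0.0988 -16.3 | -0.086 -0.0905 -2.9 | -0.084 -0.0837 -3.9 | -0.082 -0.0835 -6.3 | -0.08 -0.0833 -7.7 | -0.078 -0.0832 -11.4 | -0.076 -0.0831 -13.3 | -0.074 -0.0822 -14.7 | -0.072 -0.0739 -2.0 | -0.07 -0.0672 -0.1 | -0.068 -0.0668 0.2 | -0.066 -0.0656 0.2 | -0.064 -0.0639 -0.2 | -0.062 -0.0618 -0.3 | -0.06 -0.0597 -0.2 | -0.058 -0.0576 0.3 | -0.056 -0.0556 -0.1 | -0.054 -0.0537 0.8 | -0.052 -0.0517 -0.0 | -0.05 -0.0497 -0.3 | -0.048 -0.0476 -0.1 | -0.046 -0.0457 -1.1 | -0.044 -0.0437 -0.4 | -0.042 -0.0417 -0.4 | -0.04 -0.0397 -0.8 | -0.038 -0.0377 0.3 | -0.036 -0.0357 0.5 | -0.034 -0.0337 -0.2 | -0.032 -0.0317 0.0 | -0.03 -0.0296 -0.2 | 19.1333
top stop [(array([ 0.5709, -0.0105,  0.0224]), 0.46)]
top stop_top [(array([ 0.5514, -0.0143,  0.0999]), 0.54)]
side stop [(array([ 0.5676, -0.0172,  0.0195]), 0.75)]
side stop_top [(array([ 0.552 , -0.0175,  0.0958]), 0.81)]
```

View pics/c3.png

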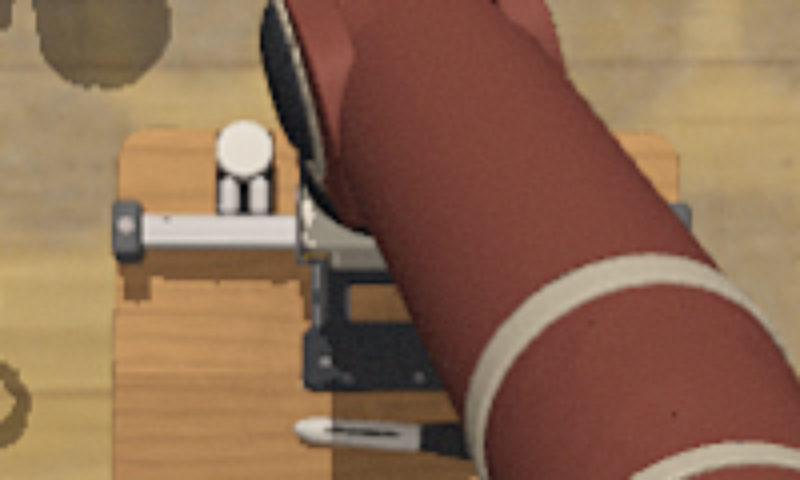

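The log shows both bar-clip resistances, with onset at TCP y≈-0.100. The stop is now at y≈-0.017, between the clips. In the picture the round clip is at crop (245,150) and the hand is to the right of it. Onset at the round clip should be at TCP y≈+0.005. I'll step until the force drops, then retreat.

```bash
python3 - <<'E'
from h import *
robot.movel([.56,-.006,.074],feed=.04)
y=-.006; peak=0
while y<.024:
    y+=.001; robot.movel([.56,y,.074],feed=.02)
    p=robot.get_position()[1]; f=-robot.get_contact_force()[1]; peak=max(peak,f)
    print(round(y,4),round(p,4),round(f,1),end=" | ")
    if peak>7 and (f<peak-5 or p>.008): break
robot.wait(.3)
print("\nend",peak,robot.get_position(),robot.get_contact_force())
robot.movel([.56,-.03,.074],feed=.12)
robot.movel([.56,-.03,.22],feed=.2)
robot.move_to([.42,-.25,.25],[180,0,90])
im=robot.get_image("top"); cv2.imwrite("pics/c4.png",cv2.resize(im["pixels"][160:280,250:450,::-1],(800,480)))
for t in ("stop","stop_top","clip_round"): print(t,[(np.round(d["at"],4),round(d["conf"],2)) for d in robot.landmark_of(t,"top")[:2]])
print(robot.get_time())
E
```

```text
-0.005 -0.005 0.3 | -0.004 -0.004 -0.5 | -0.003 -0.0032 0.2 | -0.002 -0.002 0.3 | -0.001 -0.0008 0.1 | 0.0 0.0002 1.1 | 0.001 0.0012 -0.2 | 0.002 0.0022 0.3 | 0.003 0.0032 0.8 | 0.004 0.0042 0.1 | 0.005 0.0047 1.4 | 0.006 0.005 4.1 | 0.007 0.0052 4.5 | 0.008 0.0053 6.3 | 0.009 0.0054 6.4 | 0.01 0.0055 8.8 | 0.011 0.0059 9.8 | 0.012 0.0059 9.9 | 0.013 0.006 11.0 | 0.014 0.0061 12.9 | 0.015 0.0061 14.8 | 0.016 0.0062 15.6 | 0.017 0.0062 16.9 | 0.018 0.0063 17.1 | 0.019 0.0063 18.9 | 0.02 0.0155 1.8 | 
end 18.90458070607802 [0.56014004 0.02086405 0.07403598] [ 1.25941115 -2.64423491 -0.53817712]
stop [(array([0.5716, 0.0378, 0.0241]), 0.94)]
stop_top [(array([0.5543, 0.0369, 0.0986]), 0.93)]
clip_round []
29.6583
```

View pics/c4.png

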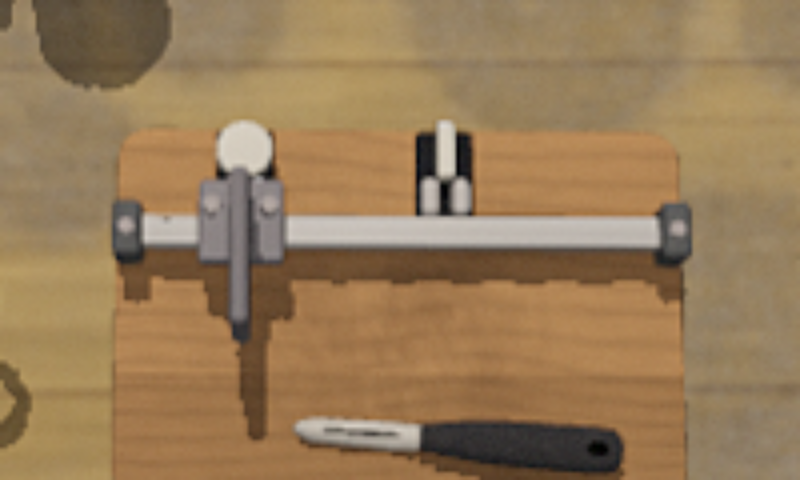

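The stop's carriage (crop x≈241) sits level with the round top (x≈245). The click showed in the force, which rose to 18.9 N and dropped to 1.8 N, and the stop moved 16 mm from onset as it did at the bar clip. The peeler hasn't moved and the hand is clear.

```bash
python3 - <<'E'
from rig import robot
print(robot.get_contact_force()); print(robot.hand_in())
E
```

```text
[ 0.34386683 -0.04871906  0.32066368]
the job is handed in; nothing more can be done
None
```

The stop was pushed through the bar clip's click and clicked into the round-topped clip, resting about 1–2 mm past its centre by my measurement; the hand was drawn clear and the job handed in at about 30 s, with no verdict returned.

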